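Mix the sample bottle and draw the sampler's sprung rod to its set mark

ROBOT

A 7-joint arm with a two-finger parallel gripper is mounted at the origin on a cart in front of the work surface, level with it; the furniture and walls round the work are solid. World frame = base frame: x ahead of the robot, y to its left, z up, the work surface at z = 0. Lengths are in m, angles in rad, forces in N, time in s.
With the tool pointing down it reaches from about 0.4 to 0.85 m from the base axis. Payload 10.4 kg.
Tool frame: the origin (TCP) lies midway between the tips of the shut fingers; the grasp point (between the pads) lies 19 mm behind it; z points along the fingers, x is the direction in which the jaws open and shut, and the axes are right-handed (so a half turn about z gives the same grasp; the last joint's range is limited). The gripper opens to 85 mm and grips with 20 to 120 N. Pads are 22 mm wide; open, the fingers measure 114 mm over their backs; the gripper's body (76 mm by 85 mm) begins 54 mm behind the grasp point. The pads swing forward as they close: fully open they stand 13 mm farther back than shut.
Start: joints at [1.113, 0.332, -0.065, 1.46, 0.022, 1.35, -0.088], TCP at [0.263, -0.567, 0.211] pointing down, gripper open.
Joint ranges: [-2.6, 2.6], [-0.5, 2.12], [-1.47, 1.34], [0.16, 2.42], [-1.27, 4.41], [0.06, 2.06], [-2.6, 2.6]. Speed limits (rad/s): [2.22, 2.22, 2.79, 2.79, 3.14, 3.14, 3.14].

INTERFACE

Orientations are given as a unit quaternion [x, y, z, w].
In Python, from workcell import monitor, eyes, ticket, models gives the robot as it stands.
- The arm moves only by the tool servo_tool, never from a script. Its argument "motion" is a list of rows, each a list of 7 numbers: the opening, from 0 (shut) to 1 (fully open), then the shift along the tool's x, y, z in m, then the turn, a rotation vector about the tool's x, y, z in degrees. In form: [[fingers, tx, ty, tz, rx, ry, rz], ...]. A call has 1 to 20 rows; each row is the pose to reach, as a shift and turn from the pose commanded when the call began, along the tool's axes at that moment; what a row does not reach only later rows make up. A row lasts 1/8 s, in which the tool goes at most 62.5 mm and 10.7 degrees, less where a joint would pass 70% of its speed; a pose out of reach is approached as far as the arm can. A call with a gripper value outside its range is refused whole. The fingers move at their own pace and stop on an object; "grip_force" is the grip in N (left out, the last holds). Time passes only in rows, so rows that repeat a pose let the fingers close. It gives the time, the measured TCP pose, the force and the opening at its end, in the units of the state.
- monitor.get_obs(): the state, without advancing time (a new reading comes with each control period).
- eyes.camera(name): name is "side" or "top"; returns (picture, depth): 400x640x3 uint8, blue, green, red; 400x640 float32, m along the optical axis (not along the pixel's ray), 0 where there is no reading.
- eyes.camera_info(name): a dict with "intrinsics" (3x3 intrinsics, pixels), "extrinsics" (4x4, takes a point from world to camera coordinates). Camera axes: x right, y down, z forward; pixel columns grow to the right and rows downward; lengths in m; the calibration is good to about 2 mm. A picture is of the moment at which its call begins. camera_info takes no time and is no camera call.
- ticket.hand_in(): hands the job in, once; it reports no verdict.
Trained networks look in the newest picture that a camera, given by its name, has taken for a name from the list of things; names that differ only in an ending like _2 or _b are one class to them, and where a whole thing is asked for, a point or a joint stands for the part that bears it (a point fixed in the world has none). Each returns a list of dicts, best first, with "confidence" (0 to 1); they miss things now and then, are a little off and sometimes report something else, mostly with a low value. They report only what shows in the picture. A call takes as long as a camera call. They do not tell look-alikes from the thing itself.
- models.boxes_of(camera, thing): "point" ([x, y, z] in m, in the coordinates of the camera as it stood for that picture, good to about 4 mm: the middle of the surface that is visible of it).
The state is a dict: "clock": time; "joint_pos": joint angles; "joint_velocities": joint speeds; "tau": joint torques, N m; "position": TCP position; "ee_rot": TCP orientation; "ft_force": force on the tool from outside, world axes, zero at the start; "torque": the same for the moment, N m; "grip_width": opening from 0.0 (shut) to 1.0 (fully open).
Only numpy, scipy, OpenCV 4.12 (cv2) and the standard library are available. Lean on these libraries where they do the work, as an engineer would, in place of code of your own. Each camera call takes 0.05 s, during which the arm holds its last target. There are 200 camera calls.

TASK

Take the large amber bottle (two smaller ones stand near it), press it fully down on the sprung round pad on top of the sampler for about a second to mix it, and leave it standing upright in the middle of the pad. Then take the sampler's draw rod by its knob and pull it out against its spring until the pointer under its collar stands right over the ridge of the set slider on the scale, and keep holding it there: the job finishes with the gripper still holding the rod at the mark. Do not shift the set slider or disturb the two small bottles.

Things in the scene. Friction and masses are not known exactly. Their poses are not given: they have to be found in the camera images.
- bottle_mid (a point): centre (half-way up) of the large amber bottle, loose, standing upright on the worktop: 44 mm in diameter, 78 mm high in all (round body up to 69 mm, then a 24 mm wide cap), about 60 g; z axis up along the bottle. The two other amber bottles are smaller
- small_a_mid (a point): centre (half-way up) of a small amber bottle, 36 mm in diameter, 62 mm high; must stay where it is, upright
- small_b_mid (a point): centre (half-way up) of the other small amber bottle, 36 mm in diameter, 62 mm high; must stay where it is, upright
- pad_top (a point): centre of the top face of the sampler's sprung pad, a flat black rubber disc 60 mm in diameter, 90 mm above the worktop when up, in the middle of the sampler's top. The sampler is a fixed white box, 112 (its x) by 102 (its y) by 75 mm high. Axes are the sampler's: z up, y level, the direction in which the draw rod pulls out, away from the box
- mix_pad (a joint): how far the pad is pressed down, m: 0 up, 0.008 fully down (against its stop); the spring needs about 3 N to start and 8 N at the stop
- knob (a point): centre of the draw rod's knob: a black level cylinder along y (the pull direction), 24 mm in diameter, 36 mm long between two larger discs (32 mm pointer collar on the box side, 31 mm end disc outside), axis 56 mm above the worktop; home, it is 145 mm along y from the pad's centre. Free from above and at both sides; scale plate and slider below reach up to 22 mm
- draw_rod (a joint): how far the draw rod is pulled out, m: 0 home, 0.100 at its far stop, well beyond the mark. An inner spring pulls it back: about 2 N at 0, 7 N at 0.070, 9 N at 0.100; it goes home if let go
- pointer (a point): centre of the pointer collar on the draw rod (the disc on the box side of the knob, 19.5 mm from the knob's centre); a small fin points down from it towards the scale. Its y axis is the pull direction
- ridge (a point): middle of the top edge of the set slider's ridge, a 70 mm long thin bar lying across (sampler's x) on top of the slider, 22 mm above the worktop, straight below the rod's path: the length mark. Its y axis is the pull direction. The slider sits by friction on the flat scale plate and must not be moved
- rider (a joint): where the slider is set along the scale, m: the pointer stands right over the ridge when joint draw_rod reads the same value
There are look-alikes about, which are no part of the job. What is shaped like the part that bears bottle_mid but blue or green is not meant.

How it is judged:
By the outcome, as a careful person would: the job done as asked, in the order asked, and still so for the second after the job is handed in, while the arm keeps its last pose, push and grip.
It also fails if it takes over 48 s, if anything falls off the work surface, if the arm or the gripper's body presses on something with over 40 N, if the wrist force passes 120 N, or if a joint passes its speed limit or range.

## Working session

There is one attempt and no reset: what is moved stays moved. The work goes in short steps, Python scripts to look and compute and a tool call to move; the robot and the scene stay as the last step left them, time stands still between calls to the robot, and variables do not carry over. Pictures are saved under pics/ and viewed, about 8 in all and at most 12, crops included, and the job is handed in when it is done.

Besides the shell and the picture viewer there is one more tool, called after "Emit:" in YAML: its name, and indented under it one key for each argument. servo_tool: Moves the arm, as the interface text tells. Its arguments: {"type":"object","properties":{"motion":{"type":"array"},"grip_force":{"type":"number"}},"required":["motion"]}

```bash
mkdir -p pics; cat > h.py <<'E'
import numpy as np, cv2
from workcell import monitor, eyes, ticket, models
def shot(c,name=None):
    im,d=eyes.camera(c)
    if name: cv2.imwrite('pics/'+name+'.png',im); np.save('pics/'+name+'.npy',d)
    return im,d
def cal(c):
    i=eyes.camera_info(c); return np.array(i['intrinsics']),np.array(i['extrinsics'])
def toworld(c,p):
    K,E=cal(c); return (np.linalg.inv(E)@np.r_[p,1])[:3]
def pix(c,w):
    K,E=cal(c); q=K@(E@np.r_[w,1])[:3]; return q[:2]/q[2]
def cloud(c,d):
    K,E=cal(c); v,u=np.indices(d.shape)
    P=np.stack([(u-K[0,2])/K[0,0]*d,(v-K[1,2])/K[1,1]*d,d],-1)
    return (P-E[:3,3])@E[:3,:3]
E
python3 - <<'E'
from h import *
o=monitor.get_obs(); print(o['clock'],o['position'],o['ee_rot'],o['grip_width'])
for c in('top','side'):
    shot(c,c+'0')
    for n in('bottle_mid','small_a_mid','pad_top','knob','pointer','ridge'):
        for r in models.boxes_of(c,n):
            w=toworld(c,r['point']); print(c,n,round(r['confidence'],2),w.round(4),pix(c,w).round())
cv2.imwrite('pics/both0.png',cv2.resize(np.vstack([cv2.imread('pics/top0.png'),cv2.imread('pics/side0.png')]),(480,600)))
E
```

```text
0.0 [ 0.2630685  -0.56647164  0.2098808 ] [ 8.42973196e-01 -5.37955043e-01 -6.54518913e-04 -3.67381842e-04] 1.0016194917258927
top bottle_mid 0.8 [0.5859 0.0605 0.0573] [350. 171.]
top bottle_mid 0.78 [0.5226 0.4349 0.0588] [202. 210.]
top bottle_mid 0.76 [0.4146 0.2223 0.0663] [291. 245.]
top bottle_mid 0.74 [0.4045 0.2943 0.0597] [262. 252.]
top bottle_mid 0.59 [0.4801 0.2775 0.0625] [266. 220.]
top small_a_mid 0.67 [0.4799 0.3573 0.0483] [235. 224.]
top pad_top 0.62 [ 0.5041 -0.0974  0.0917] [420. 194.]
top knob 0.49 [0.4933 0.0541 0.0645] [357. 206.]
top pointer 0.52 [0.4891 0.053  0.0698] [358. 207.]
top ridge 0.58 [0.4883 0.1151 0.0144] [332. 214.]
side bottle_mid 0.95 [0.49   0.2953 0.0533] [328. 254.]
side bottle_mid 0.81 [0.4248 0.2372 0.0656] [359. 235.]
side bottle_mid 0.8 [0.5857 0.0767 0.0466] [296. 206.]
side bottle_mid 0.75 [0.5249 0.4582 0.0505] [305. 304.]
side bottle_mid 0.7 [0.4108 0.32   0.0451] [365. 265.]
side small_a_mid 0.82 [0.4803 0.3781 0.0418] [331. 282.]
side pad_top 0.7 [ 0.5016 -0.0823  0.0931] [332. 164.]
side knob 0.69 [0.4908 0.0753 0.0626] [333. 201.]
side pointer 0.63 [0.495 0.073 0.062] [332. 201.]
side ridge 0.8 [0.4878 0.1223 0.0158] [334. 227.]
side ridge 0.64 [0.4829 0.3768 0.0385] [329. 283.]
```

View pics/top0.png

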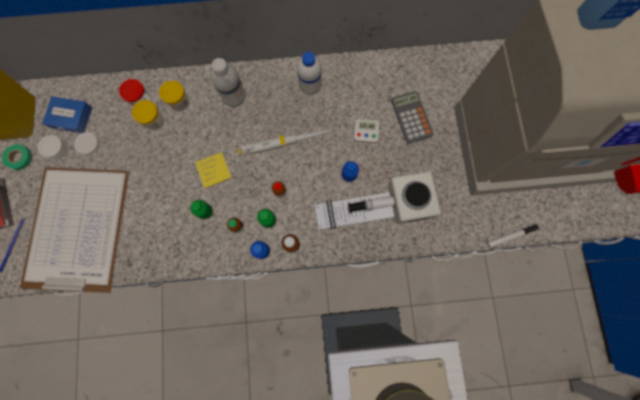

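View pics/side0.png

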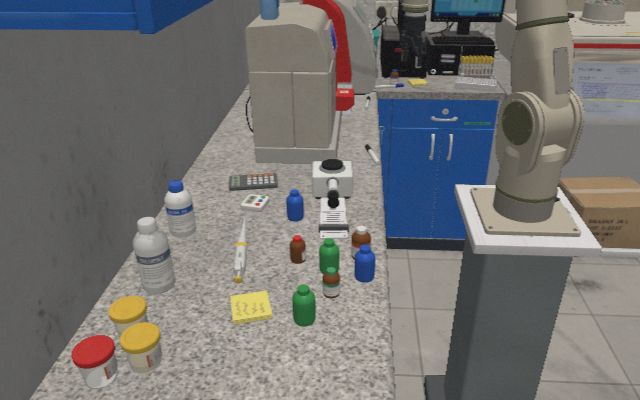

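Top view: sampler box at (415,197), with its rod and scale to the left (slider about (326,213)). Three bottles are amber: the white cap at (290,243), the red cap at (278,187) and the green cap at (234,224). The first is clearly the larger one, so I'll confirm it in a crop.

```bash
python3 - <<'E'
from h import *
t=cv2.imread('pics/top0.png'); s=cv2.imread('pics/side0.png')
a=cv2.resize(t[150:270,190:450],None,fx=3,fy=3,interpolation=cv2.INTER_CUBIC)
b=cv2.resize(s[150:330,280:385],None,fx=2,fy=2,interpolation=cv2.INTER_CUBIC)
cv2.imwrite('pics/crA.png',a[:, :780]); cv2.imwrite('pics/crB.png',cv2.resize(s[150:330,270:390],None,fx=3.3,fy=3.3,interpolation=cv2.INTER_CUBIC))
for c in('top','side'):
    d=np.load(f'pics/{c}0.npy'); P=cloud(c,d); im=cv2.imread(f'pics/{c}0.png')
    print(c,'table z',np.median(P[...,2][(abs(P[...,0]-.55)<.03)&(abs(P[...,1]-.2)<.03)]))
    for n,(x,y) in dict(big=(.418,.23),A=(.484,.364),green=(.485,.285),blue=(.408,.305),red=(.585,.24)).items():
        m=(np.hypot(P[...,0]-x,P[...,1]-y)<.04)&(P[...,2]>.012)&(P[...,2]<.1)
        Q=P[m]; 
        if len(Q)==0: print(n,'none');continue
        zt=np.percentile(Q[:,2],98); T=Q[Q[:,2]>zt-.006]
        print(c,n,len(Q),'ztop',zt.round(4),'topctr',T.mean(0).round(4),'min',Q.min(0).round(3),'max',Q.max(0).round(3))
    m=(abs(P[...,0]-.5)<.09)&(abs(P[...,1]+.095)<.09)&(P[...,2]>.084)&(P[...,2]<.1)
    Q=P[m];print(c,'pad',len(Q),Q.mean(0).round(4),((Q.min(0)+Q.max(0))/2).round(4),np.ptp(Q,axis=0).round(3))
    m=(abs(P[...,0]-.5)<.09)&(abs(P[...,1]+.095)<.09)&(P[...,2]>.069)&(P[...,2]<.08)
    Q=P[m].astype(np.float32);print('box',len(Q),cv2.minAreaRect(Q[:,:2]))
    m=(abs(P[...,0]-.49)<.04)&(P[...,1]>-.03)&(P[...,1]<.2)&(P[...,2]>.04)&(P[...,2]<.08)
    Q=P[m];print('rod',len(Q));
    for y in np.arange(-.04,.1,.01):
        q=Q[abs(Q[:,1]-y)<.005]
        if len(q): print(y.round(3),len(q),q[:,0].min().round(4),q[:,0].max().round(4),q[:,2].max().round(4))
E
```

```text
top table z -0.0012282117776588853
top big 283 ztop 0.0791 topctr [0.4209 0.2247 0.0767] min [0.399 0.203 0.012] max [0.442 0.245 0.082]
top A 205 ztop 0.0628 topctr [0.4805 0.3608 0.0608] min [0.463 0.343 0.012] max [0.497 0.378 0.065]
top green 303 ztop 0.0788 topctr [0.4897 0.2801 0.0766] min [0.468 0.258 0.012] max [0.51  0.301 0.08 ]
top blue 306 ztop 0.0786 topctr [0.4118 0.3012 0.0766] min [0.39  0.279 0.013] max [0.433 0.322 0.08 ]
top red 183 ztop 0.0633 topctr [0.5627 0.2446 0.0605] min [0.545 0.226 0.012] max [0.58  0.261 0.064]
top pad 477 [ 0.5034 -0.0916  0.0888] [ 0.5035 -0.0924  0.0894] [0.058 0.059 0.011]Traceback (most recent call last):
  File "<stdin>", line 18, in <module>
cv2.error: OpenCV(4.12.0) /io/opencv/modules/imgproc/src/convhull.cpp:143: error: (-215:Assertion failed) total >= 0 && (depth == CV_32F || depth == CV_32S) in function 'convexHull'
```

View pics/crA.png

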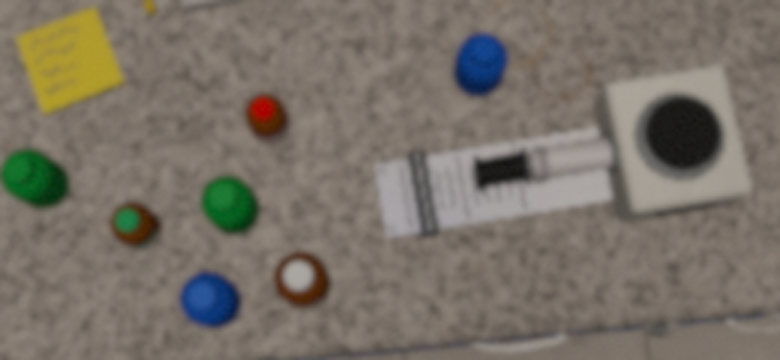

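View pics/crB.png

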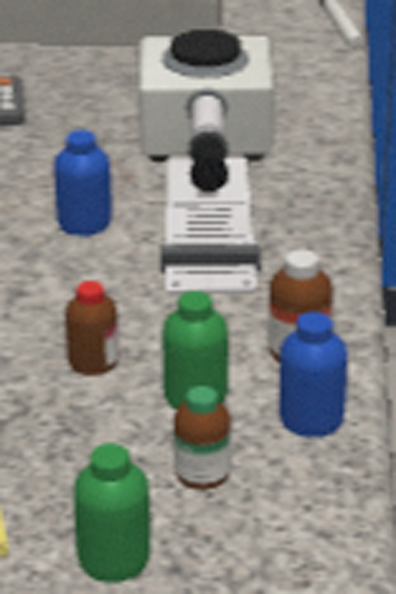

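```bash
python3 - <<'E'
from h import *
for c in('top','side'):
    d=np.load(f'pics/{c}0.npy'); P=cloud(c,d).astype(np.float32); im=cv2.imread(f'pics/{c}0.png')
    for n,(x,y) in dict(big=(.421,.2245),A=(.481,.361),red=(.563,.244),pad=(.5035,-.092)).items():
        m=(np.hypot(P[...,0]-x,P[...,1]-y)<.04)&(P[...,2]>(.084 if n=='pad' else .012))&(P[...,2]<.1)
        Q=P[m]
        T=Q[Q[:,2]>np.percentile(Q[:,2],98)-.006]
        print(c,n,len(Q),'top',T.mean(0).round(4),'mid',((Q.min(0)+Q.max(0))/2).round(4))
    m=(abs(P[...,0]-.5)<.09)&(abs(P[...,1]+.095)<.09)&(P[...,2]>.067)&(P[...,2]<.08)
    Q=np.ascontiguousarray(P[m][:,:2])
    if len(Q)>5: print('box',len(Q),cv2.minAreaRect(Q.reshape(-1,1,2)))
    # rod axis
    m=(abs(P[...,0]-.49)<.04)&(P[...,1]>-.03)&(P[...,1]<.2)&(P[...,2]>.035)&(P[...,2]<.08)
    Q=P[m];print('rod',len(Q))
    for y in np.arange(-.03,.1,.01):
        q=Q[abs(Q[:,1]-y)<.005]
        if len(q): print(y.round(3),len(q),((q[:,0].min()+q[:,0].max())/2).round(4),np.ptp(q[:,0]).round(4),q[:,2].max().round(4))
    # slider: points 10..30 mm high
    m=(abs(P[...,0]-.49)<.06)&(P[...,1]>.06)&(P[...,1]<.2)&(P[...,2]>.007)&(P[...,2]<.03)
    Q=P[m]; print('slider',len(Q),Q[:,2].max()); 
    for z in (.004,.008,.012,.016,.02):
        q=Q[abs(Q[:,2]-z)<.002]
        if len(q): print(z,len(q),q.mean(0).round(4),q.min(0).round(4),q.max(0).round(4))
K,E=cal('top');print(K[0,0],np.linalg.inv(E)[:3,3]);K,E=cal('side');print(K[0,0],np.linalg.inv(E)[:3,3])
E
```

```text
top big 283 top [0.4209 0.2247 0.0767] mid [0.4205 0.2238 0.0471]
top A 205 top [0.4805 0.3608 0.0608] mid [0.4797 0.3602 0.0385]
top red 194 top [0.5627 0.2446 0.0605] mid [0.5621 0.2436 0.0381]
top pad 477 top [ 0.5033 -0.0917  0.0889] mid [ 0.5035 -0.0924  0.0894]
box 1399 ((0.5026454925537109, -0.07424389570951462), (0.11176052689552307, 0.13809850811958313), 4.090149879455566)
rod 445
-0.03 23 0.4974 0.0219 0.0713
-0.02 40 0.4979 0.024 0.0697
-0.01 40 0.4972 0.0235 0.0705
0.0 43 0.4976 0.0259 0.0698
0.01 40 0.4968 0.0252 0.0702
0.02 52 0.4954 0.0271 0.0726
0.03 39 0.4935 0.0272 0.0729
0.04 39 0.4948 0.023 0.0696
0.05 41 0.4929 0.0226 0.0704
0.06 39 0.4918 0.0224 0.0699
0.07 49 0.4918 0.0294 0.0729
slider 258 0.025094217
0.008 79 [0.4856 0.1117 0.0078] [0.4521 0.0603 0.007 ] [0.519  0.154  0.0099]
0.012 21 [0.4888 0.12   0.0129] [0.4557 0.1118 0.0103] [0.5211 0.1273 0.014 ]
0.016 112 [0.4885 0.117  0.016 ] [0.4517 0.1074 0.0141] [0.5253 0.1272 0.018 ]
0.02 41 [0.486  0.1179 0.0197] [0.4514 0.1122 0.018 ] [0.5226 0.1259 0.0219]
side big 373 top [0.4202 0.2291 0.0785] mid [0.4203 0
[... 427 characters left out ...]
0715
0.0 21 0.4985 0.0216 0.0724
0.01 12 0.4954 0.0211 0.0719
0.02 17 0.4947 0.0257 0.0727
0.03 23 0.493 0.0288 0.0724
0.04 31 0.4939 0.031 0.074
0.05 23 0.492 0.0232 0.0729
0.06 12 0.4926 0.0204 0.07
0.07 56 0.4907 0.0278 0.0728
0.08 51 0.4916 0.0252 0.0737
slider 460 0.025740046
0.008 252 [0.4874 0.1151 0.0083] [0.4498 0.0604 0.007 ] [0.5239 0.1601 0.01  ]
0.012 57 [0.4858 0.1226 0.0117] [0.4521 0.0669 0.01  ] [0.5211 0.1511 0.014 ]
0.016 46 [0.4923 0.1245 0.0163] [0.4522 0.1131 0.014 ] [0.5244 0.1309 0.018 ]
0.02 79 [0.4858 0.122  0.0197] [0.4522 0.1126 0.018 ] [0.5245 0.1347 0.022 ]
368.52498282415615 [0.32934398 0.1562987  0.95079663]
519.9805430384159 [0.43024198 1.21780805 0.69059621]
```

The large amber bottle (white cap, crop A (300,277), about (0.42, 0.227) m) is confirmed: it's the only amber one 78 mm high, and the red-cap and green-cap ones are 62 mm. Next I'll compute the approach.

```bash
cat >> h.py <<'E'
from scipy.spatial.transform import Rotation as Ro
def to(p,head=None,q0=None,p0=None):
    o=monitor.get_obs(); R=Ro.from_quat(o['ee_rot']); p0=np.array(o['position'])
    out=R.as_matrix().T@(np.array(p)-p0)
    rv=np.zeros(3)
    if head is not None:
        h=np.radians(head); G=np.array([[np.cos(h),np.sin(h),0],[np.sin(h),-np.cos(h),0],[0,0,-1]]).T
        rv=np.degrees((R.inv()*Ro.from_matrix(G)).as_rotvec())
    print('to',p,'mm',(out*1000).round(1),'deg',rv.round(2))
def st():
    o=monitor.get_obs(); R=Ro.from_quat(o['ee_rot']).as_matrix()
    print('t',round(o['clock'],2),'p',np.round(o['position'],4),'head',np.degrees(np.arctan2(R[1,0],R[0,0])).round(2),'z',R[:,2].round(4),'F',np.round(o['ft_force'],1),'grip',round(o['grip_width'],3))
E
python3 -c "
from h import *
st();to([.48,-.2,.25],4.2);to([.4205,.227,.17],4.2)"
```

```text
t 0.7 p [ 0.2633 -0.5669  0.2108] head -65.09 z [ 1.e-04 -1.e-04 -1.e+00] F [-0.1  0.2 -0.2] grip 1.004
to [0.48, -0.2, 0.25] mm [-241.5 -351.1  -39.3] deg [ 0.000e+00 -1.000e-02 -6.929e+01]
to [0.4205, 0.227, 0.17] mm [-653.8 -477.    40.7] deg [ 0.000e+00 -1.000e-02 -6.929e+01]
```

Emit:
servo_tool:
  motion:
    - [1,-0.2415,-0.351,-0.039,0,0,-35]
    - [1,-0.2415,-0.351,-0.039,0,0,-35]
    - [1,-0.2415,-0.351,-0.039,0,0,-35]
    - [1,-0.2415,-0.351,-0.039,0,0,-35]
    - [1,-0.2415,-0.351,-0.039,0,0,-35]
    - [1,-0.2415,-0.351,-0.039,0,0,-35]
    - [1,-0.654,-0.477,0.041,0,0,-69.3]
    - [1,-0.654,-0.477,0.041,0,0,-69.3]
    - [1,-0.654,-0.477,0.041,0,0,-69.3]
    - [1,-0.654,-0.477,0.041,0,0,-69.3]
    - [1,-0.654,-0.477,0.041,0,0,-69.3]
    - [1,-0.654,-0.477,0.041,0,0,-69.3]
    - [1,-0.654,-0.477,0.041,0,0,-69.3]
    - [1,-0.654,-0.477,0.041,0,0,-69.3]
    - [1,-0.654,-0.477,0.041,0,0,-69.3]
    - [1,-0.654,-0.477,0.041,0,0,-69.3]
  grip_force: 40

```text
clock: 2.7
position: [0.4206, 0.2266, 0.1697]
ee_rot: [0.999, 0.037, -0.0, 0.0]
ft_force: [0.3, 1.1, 0.1]
grip_width: 0.997
```

```bash
python3 -c "
from h import *
st();to([.4205,.227,.026],4.2)"
```

```text
t 2.7 p [0.4206 0.2266 0.1697] head 4.2 z [-0.e+00 -4.e-04 -1.e+00] F [0.3 1.1 0.1] grip 0.997
to [0.4205, 0.227, 0.026] mm [-1.000e-01 -5.000e-01  1.437e+02] deg [ 0.02  0.   -0.  ]
```

Emit:
servo_tool:
  motion:
    - [1,0,0,0.05,0,0,0]
    - [1,0,0,0.1,0,0,0]
    - [1,0,0,0.13,0,0,0]
    - [1,0,0,0.144,0,0,0]
    - [1,0,0,0.144,0,0,0]
    - [0.3,0,0,0.144,0,0,0]
    - [0.3,0,0,0.144,0,0,0]
    - [0.3,0,0,0.144,0,0,0]
    - [0.3,0,0,0.144,0,0,0]
    - [0.3,0,0,0.144,0,0,0]
    - [0.3,0,0,0.144,0,0,0]
  grip_force: 40

```text
clock: 4.08
position: [0.4212, 0.2275, 0.0268]
ee_rot: [0.999, 0.037, 0.001, -0.0]
ft_force: [-0.2, -0.9, 7.1]
grip_width: 0.5
```

```bash
python3 -c "
from h import *
st();to([.4205,.227,.16],4.2);to([.503,-.0895,.16],4.2)"
```

```text
t 4.08 p [0.4212 0.2275 0.0268] head 4.2 z [ 1.8e-03  2.0e-04 -1.0e+00] F [-0.2 -0.9  7.1] grip 0.5
to [0.4205, 0.227, 0.16] mm [  -0.5    0.5 -133.2] deg [-0.  -0.1  0. ]
to [0.503, -0.0895, 0.16] mm [  58.5  322.2 -133.1] deg [-0.  -0.1  0. ]
```

Emit:
servo_tool:
  motion:
    - [0.3,0,0,-0.03,0,0,0]
    - [0.3,0,0,-0.07,0,0,0]
    - [0.3,0,0,-0.11,0,0,0]
    - [0.3,0,0,-0.134,0,0,0]
    - [0.3,0.006,0.032,-0.134,0,0,0]
    - [0.3,0.013,0.072,-0.134,0,0,0]
    - [0.3,0.02,0.112,-0.134,0,0,0]
    - [0.3,0.028,0.152,-0.134,0,0,0]
    - [0.3,0.035,0.192,-0.134,0,0,0]
    - [0.3,0.042,0.232,-0.134,0,0,0]
    - [0.3,0.049,0.272,-0.134,0,0,0]
    - [0.3,0.055,0.305,-0.134,0,0,0]
    - [0.3,0.0585,0.322,-0.134,0,0,0]
    - [0.3,0.0585,0.322,-0.134,0,0,0]
    - [0.3,0.0585,0.322,-0.134,0,0,0]
    - [0.3,0.0585,0.322,-0.134,0,0,0]

```text
clock: 6.08
position: [0.5023, -0.0882, 0.1598]
ee_rot: [0.999, 0.038, 0.0, 0.0]
ft_force: [0.5, 0.5, -0.2]
grip_width: 0.501
```

```bash
python3 - <<'E'
from h import *
st();to([.503,-.0895,.1168],4.2)
s,d=shot('side','side1'); t,dt=shot('top','top1')
a=cv2.resize(s[60:240,270:390],None,fx=3.3,fy=3.3,interpolation=cv2.INTER_CUBIC)
b=cv2.resize(t[140:260,300:460],None,fx=2.5,fy=2.5,interpolation=cv2.INTER_CUBIC)
c=np.zeros((594,800,3),np.uint8);c[:,:396]=a;c[:300,400:]=b;cv2.imwrite('pics/m1.png',c)
P=cloud('side',d);m=(abs(P[...,0]-.503)<.05)&(abs(P[...,1]+.09)<.05)&(P[...,2]>.125)&(P[...,2]<.18)
for z in(.14,.15,.16,.17):
    q=P[m&(abs(P[...,2]-z)<.004)];print(z,len(q),q.min(0).round(4),q.max(0).round(4))
E
```

```text
t 6.08 p [ 0.5023 -0.0882  0.1598] head 4.33 z [ 2.e-04 -0.e+00 -1.e+00] F [ 0.5  0.5 -0.2] grip 0.501
to [0.503, -0.0895, 0.1168] mm [ 0.5  1.3 43. ] deg [ 0.   -0.01  0.13]
0.14 34 [ 0.4787 -0.0874  0.1365] [ 0.5219 -0.0643  0.1439]
0.15 39 [ 0.4786 -0.0856  0.1463] [ 0.5219 -0.0639  0.1532]
0.16 50 [ 0.4786 -0.0882  0.1562] [ 0.522  -0.0625  0.164 ]
0.17 47 [ 0.4786 -0.0886  0.1662] [ 0.522  -0.0631  0.1737]
```

View pics/m1.png

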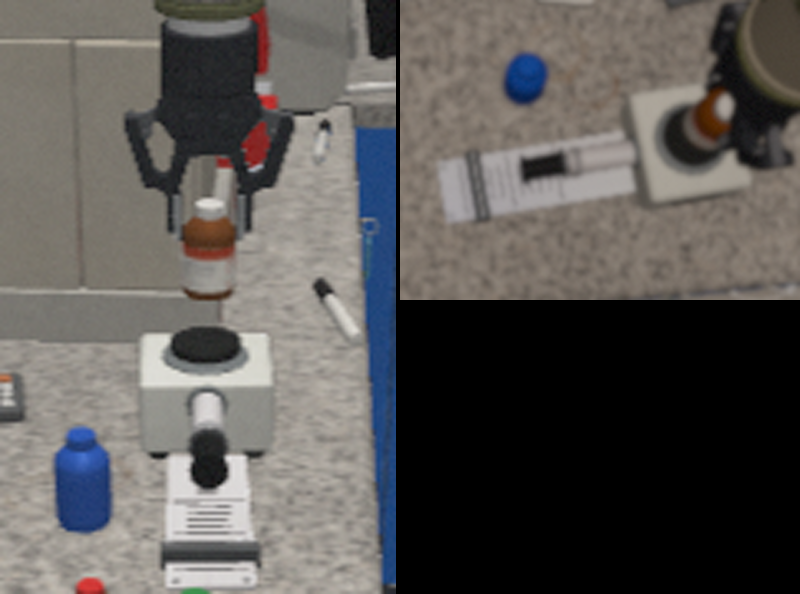

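Emit:
servo_tool:
  motion:
    - [0.3,0.0017,0.0015,0.02,0,0,0]
    - [0.3,0.0017,0.0015,0.034,0,0,0]
    - [0.3,0.0017,0.0015,0.041,0,0,0]
    - [0.3,0.0017,0.0015,0.047,0,0,0]
    - [0.3,0.0017,0.0015,0.051,0,0,0]
    - [0.3,0.0017,0.0015,0.053,0,0,0]
    - [0.3,0.0017,0.0015,0.053,0,0,0]

```text
clock: 7.05
position: [0.5043, -0.0909, 0.1084]
ee_rot: [0.999, 0.037, 0.0, 0.0]
ft_force: [-8.7, 1.7, 19.3]
grip_width: 0.504
```

```bash
python3 -c "
from h import *
st()"
```

```text
t 7.05 p [ 0.5043 -0.0909  0.1084] head 4.21 z [ 1.e-04 -1.e-03 -1.e+00] F [-8.7  1.7 19.3] grip 0.504
```

Emit:
servo_tool:
  motion:
    - [0.3,0,0,0,0,0,0]
    - [0.3,0,0,0,0,0,0]
    - [0.3,0,0,0,0,0,0]
    - [0.3,0,0,0,0,0,0]
    - [0.3,0,0,0,0,0,0]
    - [0.3,0,0,0,0,0,0]
    - [0.3,0,0,0,0,0,0]
    - [0.3,0,0,0,0,0,0]
    - [0.3,0,0,-0.002,0,0,0]
    - [0.3,0,0,-0.005,0,0,0]
    - [0.3,0,0,-0.008,0,0,0]
    - [0.3,0,0,-0.0095,0,0,0]
    - [0.3,0,0,-0.0095,0,0,0]
    - [0.3,0,0,-0.0095,0,0,0]

```text
clock: 8.8
position: [0.5044, -0.091, 0.1162]
ee_rot: [0.999, 0.037, 0.0, 0.0]
ft_force: [-0.8, 0.7, 2.4]
grip_width: 0.499
```

```bash
python3 - <<'E'
from h import *
st()
for c in('side','top'):
    s,d=shot(c,c+'2');P=cloud(c,d)
    m=(abs(P[...,0]-.503)<.05)&(abs(P[...,1]+.09)<.05)
    for z in(.09,.1,.11):
        q=P[m&(abs(P[...,2]-z)<.004)]
        if len(q):print(c,z,len(q),q.min(0).round(4),q.max(0).round(4))
E
```

```text
t 8.8 p [ 0.5044 -0.091   0.1162] head 4.21 z [ 5.e-04 -0.e+00 -1.e+00] F [-0.8  0.7  2.4] grip 0.499
side 0.09 100 [ 0.473  -0.1036  0.0862] [ 0.5311 -0.0583  0.0938]
side 0.1 42 [ 0.481  -0.0852  0.0961] [ 0.5222 -0.0656  0.104 ]
side 0.11 40 [ 0.481  -0.0863  0.107 ] [ 0.5223 -0.0677  0.1139]
top 0.09 136 [ 0.4747 -0.106   0.0861] [ 0.5327 -0.063   0.0939]
top 0.1 18 [ 0.4815 -0.0961  0.0963] [ 0.5118 -0.0709  0.1037]
top 0.11 14 [ 0.4828 -0.0857  0.1067] [ 0.515  -0.0708  0.1138]
```

Pressed with 19 N against the stop for about 1.25 s, and it's centred on the pad within about 1 mm. I'll release it and go up.

Emit:
servo_tool:
  motion:
    - [0.56,0,0,0,0,0,0]
    - [0.6,0,0,0,0,0,0]
    - [0.8,0,0,0,0,0,0]
    - [1,0,0,0,0,0,0]
    - [1,0,0,0,0,0,0]
    - [1,0,0,-0.03,0,0,0]
    - [1,0,0,-0.07,0,0,0]
    - [1,0,0,-0.09,0,0,0]
    - [1,0,0,-0.09,0,0,0]
    - [1,0,0,-0.09,0,0,0]

```text
clock: 10.15
position: [0.5037, -0.091, 0.2052]
ee_rot: [0.999, 0.037, -0.001, -0.0]
ft_force: [-0.5, 0.3, 0.9]
grip_width: 1.002
```

```bash
python3 - <<'E'
from h import *
st();to([.4924,.0545,.206],4.2);to([.4924,.0545,.036],4.2)
for c in('side','top'):
    s,d=shot(c,c+'3');P=cloud(c,d)
    m=(abs(P[...,0]-.503)<.05)&(abs(P[...,1]+.09)<.05)
    for z in(.09,.1,.12,.15,.165):
        q=P[m&(abs(P[...,2]-z)<.004)]
        if len(q):print(c,z,len(q),q.min(0).round(4),q.max(0).round(4))
    # fine ridge: median profile along sampler y
    th=np.radians(4.2);ys=np.array([-np.sin(th),np.cos(th)]);xs=np.array([np.cos(th),np.sin(th)])
    D=P[...,:2]-np.array([.503,-.0895]);Y=D@ys;X=D@xs
    m=(abs(X)<.03)&(Y>.19)&(Y<.235)&(P[...,2]<.04)
    for y in np.arange(.192,.235,.002):
        q=P[m&(abs(Y-y)<.001)]
        if len(q):print(round(y,3),len(q),np.percentile(q[:,2],[10,50,90]).round(4))
    m=(abs(X)<.02)&(Y>.1)&(Y<.175)&(P[...,2]>.045)
    print('rod end',Y[m].max().round(4),'x',X[m].min().round(4),X[m].max().round(4))
E
```

```text
t 10.15 p [ 0.5037 -0.091   0.2052] head 4.21 z [-1.2e-03  1.0e-04 -1.0e+00] F [-0.5  0.3  0.9] grip 1.002
to [0.4924, 0.0545, 0.206] mm [  -0.6 -146.    -0.8] deg [-0.01  0.07  0.01]
to [0.4924, 0.0545, 0.036] mm [  -0.4 -145.9  169.2] deg [-0.01  0.07  0.01]
side 0.09 102 [ 0.473  -0.1068  0.0864] [ 0.5305 -0.055   0.0939]
side 0.1 45 [ 0.481  -0.0888  0.0961] [ 0.5222 -0.0649  0.1039]
side 0.12 46 [ 0.4811 -0.0876  0.1161] [ 0.5222 -0.066   0.1239]
side 0.15 56 [ 0.4814 -0.0945  0.146 ] [ 0.5225 -0.068   0.1537]
side 0.165 30 [ 0.492  -0.1062  0.1611] [ 0.5141 -0.0744  0.1689]
0.202 1 [0.0205 0.0205 0.0205]
0.204 5 [0.0211 0.0215 0.0218]
0.206 11 [0.0169 0.02   0.0223]
0.208 19 [0.0176 0.0203 0.0218]
0.21 16 [0.0163 0.0207 0.0233]
0.212 31 [0.0093 0.0175 0.0233]
0.214 39 [0.0068 0.0103 0.0191]
0.216 41 [0.0077 0.0117 0.0191]
0.218 21 [0.0066 0.0153 0.0185]
0.22 18 [0.0074 0.0093 0.0176]
0.222 15 [0.0058 0.0064 0.0092]
0.224 10 [0.0054 0.0079 0.0084]
0.226 12 [0.0056 0.008  0.0091]
0.228 9 [0.0068 0.0073 0.008 ]
0.23 12 [0.0058 0.0078 0.009 ]
0.232 12 [0.0064 0.0071 0.009 ]
0.234 1
[... 409 characters left out ...]
]
0.194 20 [0.003  0.0045 0.0073]
0.196 15 [0.0024 0.0051 0.0072]
0.198 15 [0.0025 0.0056 0.0066]
0.2 14 [0.015  0.0166 0.0178]
0.202 19 [0.014  0.0162 0.0175]
0.204 19 [0.0149 0.0164 0.0184]
0.206 14 [0.0161 0.0188 0.0217]
0.208 22 [0.0174 0.0202 0.0231]
0.21 17 [0.0145 0.0171 0.0187]
0.212 19 [0.0138 0.0153 0.0178]
0.214 16 [0.0143 0.016  0.0172]
0.216 24 [0.0031 0.005  0.0151]
0.218 16 [0.0033 0.0043 0.007 ]
0.22 19 [0.0034 0.0051 0.0075]
0.222 17 [0.0031 0.0052 0.0065]
0.224 17 [0.003  0.0046 0.0065]
0.226 18 [0.0028 0.0051 0.0066]
0.228 18 [0.004  0.0055 0.0073]
0.23 18 [0.0026 0.0052 0.0068]
0.232 17 [0.0022 0.0048 0.007 ]
0.234 17 [0.0034 0.0045 0.0057]
rod end 0.1641 x -0.0146 0.0149
```

Bottle stands centred. Next, a finer measurement of ridge, collar and end disc from averaged top frames.

```bash
python3 - <<'E'
from h import *
I=[];Dp=[]
for k in range(8):
    im,d=eyes.camera('top'); I.append(im.astype(float)); Dp.append(d)
im=np.mean(I,0); d=np.median(Dp,0); 
P=cloud('top',d); th=np.radians(4.2);ys=np.array([-np.sin(th),np.cos(th)]);xs=np.array([np.cos(th),np.sin(th)])
O=np.array([.503,-.0895])
def samp(img,X,Y,z):
    q=[]
    for y in Y:
        uv=np.array([pix('top',np.r_[O+x*xs+y*ys,z]) for x in X]).astype(np.float32)
        q.append(cv2.remap(img.astype(np.float32),uv[:,0][:,None],uv[:,1][:,None],cv2.INTER_CUBIC).mean())
    return np.array(q)
g=im.mean(2)
print('ridge grey, z=.022'); Y=np.arange(.194,.224,.001)
a=samp(g,np.r_[np.linspace(-.03,-.02,6),np.linspace(.02,.03,6)],Y,.022); b=samp(P[...,2],np.linspace(-.03,.03,15),Y,.022)
for y,p,q in zip(Y,a,b): print(round(y,3),p.round(0),(q*1e3).round(1))
print('rod grey top z=.070'); Y=np.arange(.095,.175,.0015)
a=samp(g,np.linspace(-.004,.004,5),Y,.07); b=samp(P[...,2],np.linspace(-.004,.004,5),Y,.07);e=samp(g,[-.014,.014],Y,.06)
for y,p,q,r in zip(Y,a,b,e): print(round(y,4),p.round(0),(q*1e3).round(1),r.round(0))
# pad centre from black blob in top0
im0=cv2.imread('pics/top0.png');m=(im0[170:220,395:440].max(2)<60).astype(np.uint8)
c=max(cv2.findContours(m,0,1)[0],key=cv2.contourArea);(u,v),ax,an=cv2.fitEllipse(c);u+=395;v+=170
K,E=cal('top');Ei=np.linalg.inv(E);r=Ei[:3,:3]@np.linalg.inv(K)@[u,v,1];o=Ei[:3,3];w=o+r*((.09-o[2])/r[2])
print('pad',u,v,ax,w,'Y',(w[:2]-O)@ys)
# ridge direction
for x in(-.033,-.02,.02,.033):
    Y=np.arange(.198,.218,.0005);b=samp(P[...,2],[x-.002,x,x+.002],Y,.022);wt=np.clip(b-.016,0,None);print('ridge',x,(wt*Y).sum()/wt.sum())
E
```

```text
ridge grey, z=.022
0.194 165.0 4.8
0.195 164.0 4.9
0.196 162.0 4.6
0.197 158.0 4.1
0.198 152.0 4.5
0.199 143.0 7.0
0.2 132.0 11.2
0.201 119.0 15.0
0.202 107.0 16.7
0.203 97.0 16.4
0.204 93.0 16.0
0.205 93.0 16.7
0.206 97.0 18.6
0.207 100.0 20.3
0.208 101.0 20.3
0.209 99.0 18.6
0.21 94.0 16.6
0.211 89.0 15.7
0.212 86.0 15.9
0.213 87.0 16.5
0.214 94.0 16.2
0.215 106.0 13.8
0.216 119.0 9.7
0.217 132.0 6.0
0.218 143.0 4.2
0.219 149.0 4.2
0.22 153.0 4.6
0.221 153.0 4.6
0.222 153.0 4.4
0.223 153.0 4.5
rod grey top z=.070
0.095 161.0 66.7 153.0
0.0965 162.0 67.1 153.0
0.098 162.0 67.1 153.0
0.0995 162.0 67.0 153.0
0.101 161.0 67.2 153.0
0.1025 159.0 67.1 151.0
0.104 155.0 67.1 147.0
0.1055 147.0 68.1 143.0
0.107 139.0 69.0 138.0
0.1085 132.0 68.9 134.0
0.11 128.0 68.8 132.0
0.1115 129.0 68.8 131.0
0.113 134.0 68.3 132.0
0.1145 139.0 67.8 134.0
0.116 140.0 67.8 137.0
0.1175 134.0 65.1 140.0
0.119 124.0 59.9 138.0
0.1205 110.0 62.5 133.0
0.122 93.0 70.0 125.0
0.1235 75.0 69.9 119.0
0.125 56.0 66.9 120.0
0.1265 41.0 66.3 123.0
0.128 31.0 66.4 126.0
0.1295 27.0 66.3 127.0
0.131 26.0 67.0 129.0

[... 222 characters left out ...]
0
0.1475 26.0 66.7 140.0
0.149 26.0 67.1 139.0
0.1505 26.0 66.9 140.0
0.152 26.0 66.8 143.0
0.1535 25.0 66.4 146.0
0.155 25.0 66.3 146.0
0.1565 26.0 66.5 143.0
0.158 26.0 66.0 136.0
0.1595 26.0 66.6 126.0
0.161 27.0 69.4 119.0
0.1625 32.0 71.4 118.0
0.164 45.0 69.3 126.0
0.1655 67.0 55.9 137.0
0.167 94.0 27.7 148.0
0.1685 117.0 5.8 154.0
0.17 137.0 2.2 159.0
0.1715 151.0 5.0 163.0
0.173 160.0 5.0 164.0
0.1745 161.0 4.6 161.0
pad 417.15490531921387 194.0445327758789 (21.986793518066406, 23.597814559936523) [ 0.50403084 -0.09015801  0.09      ] Y -0.0007317419010591096
ridge -0.033 0.20610200380506924
ridge -0.02 0.2076744893932669
ridge 0.02 0.20682011084922064
ridge 0.033 0.20624008196488663
```

Emit:
servo_tool:
  motion:
    - [1,0,-0.04,0,0,0,0]
    - [1,0,-0.09,0,0,0,0]
    - [1,-0.0005,-0.13,0,0,0,0]
    - [1,-0.0005,-0.145,0,0,0,0]
    - [1,-0.0005,-0.145,0.04,0,0,0]
    - [1,-0.0005,-0.145,0.09,0,0,0]
    - [1,-0.0005,-0.145,0.13,0,0,0]
    - [1,-0.0005,-0.145,0.16,0,0,0]
    - [1,-0.0005,-0.145,0.17,0,0,0]
    - [1,-0.0005,-0.145,0.17,0,0,0]
    - [1,-0.0005,-0.145,0.17,0,0,0]
  grip_force: 60

```text
clock: 12.02
position: [0.4941, 0.0535, 0.0375]
ee_rot: [0.999, 0.037, 0.001, 0.0]
ft_force: [0.7, 0.1, 0.4]
grip_width: 1.001
```

```bash
python3 - <<'E'
from h import *
st()
s,d=shot('side','side4'); t,dt=shot('top','top4')
a=cv2.resize(s[100:250,270:390],None,fx=4,fy=4,interpolation=cv2.INTER_CUBIC)
b=cv2.resize(t[150:250,300:430],None,fx=2.4,fy=2.4,interpolation=cv2.INTER_CUBIC)
c=np.zeros((600,800,3),np.uint8);c[:,:480]=a;c[:240,484:484+312]=b;cv2.imwrite('pics/m4.png',c)
E
```

```text
t 12.03 p [0.4941 0.0535 0.0375] head 4.19 z [ 2.e-03 -2.e-04 -1.e+00] F [0.7 0.1 0.4] grip 1.001
```

View pics/m4.png

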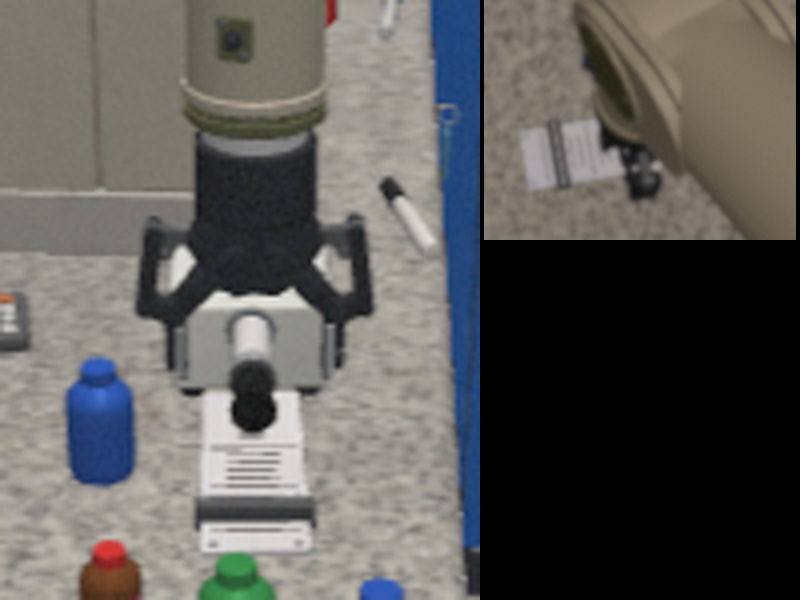

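The open fingers straddle the knob (crop (253,385)), centred within about 2 mm, so I'll close.

Emit:
servo_tool:
  motion:
    - [1,-0.0015,0,0.002,0,0,0]
    - [0.5,-0.0015,0,0.002,0,0,0]
    - [0.1,-0.0015,0,0.002,0,0,0]
    - [0.1,-0.0015,0,0.002,0,0,0]
    - [0.1,-0.0015,0,0.002,0,0,0]
    - [0.1,-0.0015,0,0.002,0,0,0]
    - [0.1,-0.0015,0,0.002,0,0,0]
    - [0.1,-0.0015,0,0.002,0,0,0]
  grip_force: 60

```text
clock: 13.12
position: [0.495, 0.0539, 0.0354]
ee_rot: [0.999, 0.037, 0.003, -0.001]
ft_force: [11.3, 2.2, -4.0]
grip_width: 0.245
```

```bash
python3 -c "
from h import *
st()"
```

```text
t 13.12 p [0.495  0.0539 0.0354] head 4.19 z [ 0.0068  0.0014 -1.    ] F [11.3  2.2 -4. ] grip 0.245
```

Emit:
servo_tool:
  motion:
    - [0.1,0.002,0,0,0,0,0]
    - [0.1,0.003,-0.01,0,0,0,0]
    - [0.1,0.003,-0.02,0,0,0,0]
    - [0.1,0.003,-0.03,0,0,0,0]
    - [0.1,0.003,-0.04,0,0,0,0]
    - [0.1,0.003,-0.05,0,0,0,0]
    - [0.1,0.003,-0.06,0,0,0,0]
    - [0.1,0.003,-0.07,0,0,0,0]
    - [0.1,0.003,-0.077,0,0,0,0]
    - [0.1,0.003,-0.081,0,0,0,0]
    - [0.1,0.003,-0.083,0,0,0,0]
    - [0.1,0.003,-0.083,0,0,0,0]
    - [0.1,0.003,-0.083,0,0,0,0]

```text
clock: 14.75
position: [0.4892, 0.1346, 0.0351]
ee_rot: [0.999, 0.036, 0.0, 0.001]
ft_force: [-1.7, -8.0, 12.7]
grip_width: 0.242
```

```bash
python3 - <<'E'
from h import *
st()
o=monitor.get_obs();th=np.radians(4.2);ys=np.array([-np.sin(th),np.cos(th)])
print('pull',(np.array(o['position'])[:2]-[.495,.0539])@ys)
s,d=shot('side','side5'); t,dt=shot('top','top5')
a=cv2.resize(s[165:265,285:385],None,fx=6,fy=6,interpolation=cv2.INTER_CUBIC)
b=cv2.resize(t[180:240,300:370],None,fx=2.8,fy=2.8,interpolation=cv2.INTER_CUBIC)
c=np.zeros((600,800,3),np.uint8);c[:,:600]=a;c[:168,604:800]=b;cv2.imwrite('pics/m5.png',c)
P=cloud('side',d);O=np.array([.503,-.0895]);xs=np.array([np.cos(th),np.sin(th)])
D=P[...,:2]-O;Y=D@ys;X=D@xs
m=(abs(X)<.012)&(Y>.2)&(Y<.28)&(P[...,2]>.045)&(P[...,2]<.074);q=Y[m]
print('end disc',np.percentile(q,[50,90,98]),'home was',end=' ')
P=cloud('side',np.load('pics/side3.npy'));D=P[...,:2]-O;Y=D@ys;X=D@xs
m=(abs(X)<.012)&(Y>.12)&(Y<.2)&(P[...,2]>.045)&(P[...,2]<.074);q=Y[m];print(np.percentile(q,[50,90,98]))
E
```

```text
t 14.75 p [0.4892 0.1346 0.0351] head 4.11 z [ 7.0e-04 -2.9e-03 -1.0e+00] F [-1.7 -8.  12.7] grip 0.242
pull 0.08086301767238234
end disc [0.24406219 0.2472421  0.24903501] home was [0.16228811 0.16671735 0.16821262]
```

View pics/m5.png

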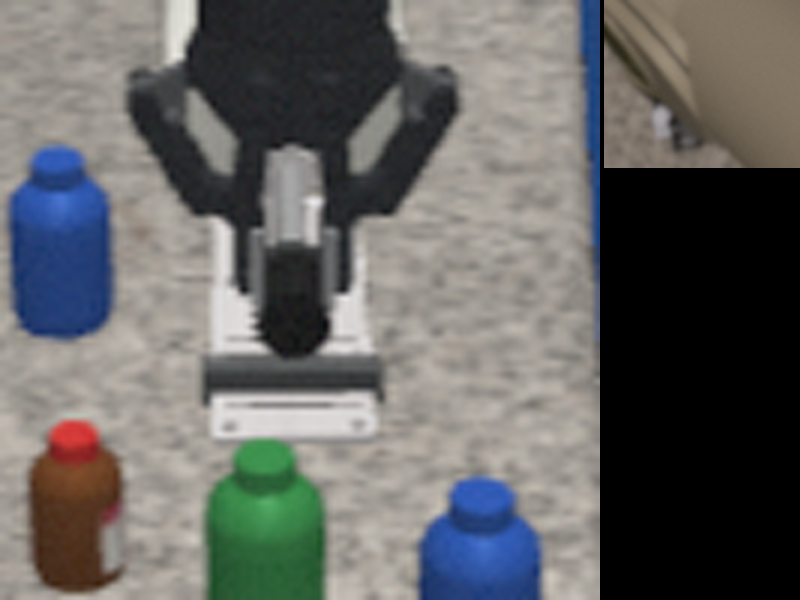

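Emit:
servo_tool:
  motion:
    - [0.1,0,-0.0015,-0.0005,0,0,0]
    - [0.1,0,-0.003,-0.001,0,0,0]
    - [0.1,0,-0.0033,-0.001,0,0,0]
    - [0.1,0,-0.0033,-0.001,0,0,0]
    - [0.1,0,-0.0033,-0.001,0,0,0]

```text
clock: 15.48
position: [0.489, 0.1373, 0.0353]
ee_rot: [0.999, 0.036, 0.0, 0.001]
ft_force: [2.2, -7.5, 2.7]
grip_width: 0.244
```

```bash
python3 - <<'E'
from h import *
st()
o=monitor.get_obs();th=np.radians(4.2);ys=np.array([-np.sin(th),np.cos(th)]);xs=np.array([np.cos(th),np.sin(th)]);O=np.array([.503,-.0895])
print('pull',(np.array(o['position'])[:2]-[.495,.0539])@ys)
Dp=[];I=[]
for k in range(10):
    im,d=eyes.camera('side');Dp.append(d);I.append(im.astype(float))
cv2.imwrite('pics/side6.png',np.mean(I,0).astype(np.uint8))
d=np.median(Dp,0);P=cloud('side',d);g=np.mean(I,0).mean(2)
D=P[...,:2]-O;Y=D@ys;X=D@xs
m=(abs(X)<.012)&(Y>.2)&(Y<.28)&(P[...,2]>.045)&(P[...,2]<.074);print('end disc',np.percentile(Y[m],[25,50,75,90,98]))
# columns through slider at X=+-.025: print row profile
for x in(-.028,-.022,.022,.028):
    u,v=pix('side',np.r_[O+x*xs+.208*ys,.022]);u=int(round(u));v=int(round(v))
    print(x,u,[(r,int(g[r,u]),round(Y[r,u]*1e3,1),round(P[r,u,2]*1e3,1)) for r in range(v-5,v+8)])
E
```

```text
t 15.47 p [0.489  0.1373 0.0353] head 4.09 z [ 5.0e-04 -2.9e-03 -1.0e+00] F [ 2.2 -7.5  2.7] grip 0.244
pull 0.08365221066526167
end disc [0.22330386 0.24704186 0.24835345 0.24891747 0.24959778]
-0.028 345 [(218, 202, np.float64(156.4), np.float64(7.1)), (219, 208, np.float64(161.2), np.float64(6.9)), (220, 204, np.float64(166.7), np.float64(7.2)), (221, 217, np.float64(172.7), np.float64(7.8)), (222, 218, np.float64(176.5), np.float64(7.2)), (223, 196, np.float64(208.0), np.float64(23.3)), (224, 121, np.float64(209.9), np.float64(21.6)), (225, 96, np.float64(209.1), np.float64(18.1)), (226, 87, np.float64(214.7), np.float64(18.7)), (227, 60, np.float64(216.0), np.float64(16.6)), (228, 58, np.float64(216.1), np.float64(13.8)), (229, 57, np.float64(216.9), np.float64(11.4)), (230, 165, np.float64(216.0), np.float64(7.9))]
-0.022 343 [(218, 213, np.float64(157.9), np.float64(8.0)), (219, 213, np.float64(163.8), np.float64(8.5)), (220, 213, np.float64(167.6), np.float64(7.9)), (221, 172, np.float64(172.2), np.float64(7.6)), (222, 210, np.float64(176.4), np.float64(7.2)), (223, 200, np.f
[... 943 characters left out ...]
.float64(8.2)), (231, 212, np.float64(220.5), np.float64(8.4))]
0.028 322 [(219, 217, np.float64(161.3), np.float64(7.8)), (220, 216, np.float64(166.0), np.float64(7.6)), (221, 199, np.float64(171.6), np.float64(8.0)), (222, 215, np.float64(178.0), np.float64(8.8)), (223, 193, np.float64(180.9), np.float64(7.6)), (224, 121, np.float64(207.6), np.float64(20.9)), (225, 104, np.float64(209.4), np.float64(19.1)), (226, 85, np.float64(213.7), np.float64(18.8)), (227, 63, np.float64(217.0), np.float64(18.0)), (228, 58, np.float64(217.3), np.float64(15.3)), (229, 57, np.float64(214.9), np.float64(10.9)), (230, 132, np.float64(215.1), np.float64(8.1)), (231, 211, np.float64(219.6), np.float64(8.0))]
```

Side camera: ridge about 208 mm, end-disc face about 248.8 mm. The face should read about 248.5–249 at the mark, so this agrees with the 84 ± 1 mm from the top view. A small nudge, then a final check.

Emit:
servo_tool:
  motion:
    - [0.1,0,-0.0004,0,0,0,0]
    - [0.1,0,-0.0004,0,0,0,0]
    - [0.1,0,-0.0004,0,0,0,0]
    - [0.1,0,-0.0004,0,0,0,0]
    - [0.1,0,-0.0004,0,0,0,0]
    - [0.1,0,-0.0004,0,0,0,0]

```text
clock: 16.73
position: [0.489, 0.1377, 0.0353]
ee_rot: [0.999, 0.036, 0.0, 0.001]
ft_force: [2.2, -7.8, 2.6]
grip_width: 0.247
```

```bash
python3 - <<'E'
from h import *
st()
o=monitor.get_obs();th=np.radians(4.2);ys=np.array([-np.sin(th),np.cos(th)])
print('pull',(np.array(o['position'])[:2]-[.495,.0539])@ys)
s,d=shot('side','side7')
P=cloud('side',d)
for n,(x,y) in dict(A=(.481,.361),red=(.563,.244)).items():
    m=(np.hypot(P[...,0]-x,P[...,1]-y)<.04)&(P[...,2]>.012)&(P[...,2]<.1);Q=P[m];print(n,((Q.min(0)+Q.max(0))/2).round(4))
cv2.imwrite('pics/m7.png',cv2.resize(s[120:300,250:400],None,fx=3.3,fy=3.3,interpolation=cv2.INTER_CUBIC))
E
```

```text
t 16.73 p [0.489  0.1377 0.0353] head 4.09 z [ 5.e-04 -3.e-03 -1.e+00] F [ 2.2 -7.8  2.6] grip 0.247
pull 0.08398332654678008
A [0.4795 0.3699 0.0392]
red [0.5622 0.2523 0.0386]
```

View pics/m7.png

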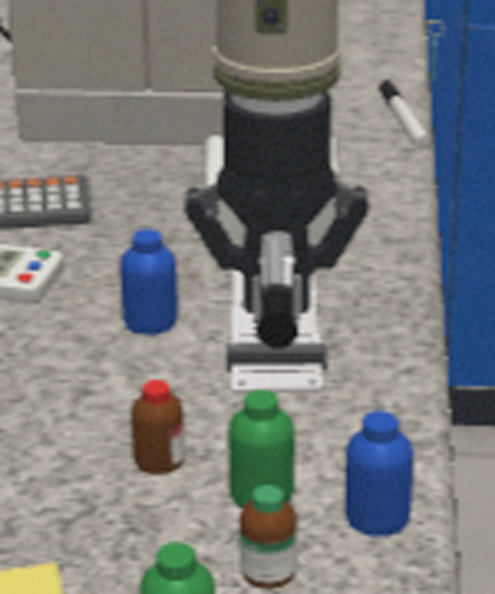

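The rod is held with its knob just behind the slider (crop (275,330)), and the small bottles are upright where they were (crop (157,430) and (268,540)). Handing in.

```bash
python3 -c "
from h import *
print(ticket.hand_in())"
```

```text
the job is handed in; nothing more can be done
None
```

I handed the job in at about 17 s of the 48 s allowed, with the gripper still holding the draw rod at the mark.

- **Bottle:** I pressed the large amber bottle (white cap) down on the pad with about 19 N for roughly 1.2 s, which is well above the 8 N at the stop. After release it stood upright and centred on the pad within about 1 mm. That was my last direct check, because the arm hid the bottle in the final view.
- **Draw rod:** I pulled it out 84.0 mm by the tool position and am holding it at 60 N grip, with about 8 N of spring pull felt. The side camera earlier showed the rod moving the same distance as the tool, so it did not slip.
- **Mark:** I could not see the pointer itself over the ridge, so the mark is inferred. The top camera put it at about 84.5 mm and the side camera at about 83.7 mm; I set 84.0 mm, good to roughly 1 mm.
- **Left alone:** Both small bottles measured within 1 mm of where they started. The slider looked unmoved, but I did not measure it again at the end.

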